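# Tea box back between kettle and teapot

## Task

Push the wooden tea box along the shelf, away from the robot, through the narrow gap between the black kettle and the silver teapot until its far end is flat against the front of the spice rack behind them. Only slide it: never lift or tip it, do not bump the kettle or the teapot with the robot, and leave the glass cups and their saucers where they stand.

Things in the scene. Friction and masses are not known exactly. Their poses are not given: they have to be found in the camera images.
- tea_box: closed light wooden tea box, flap shut, 140 mm long (its x) by 90 mm wide (its y) by 65 mm high, 0.3 to 0.65 kg, loose on the white shelf. Origin at the centre of its underside; +x points to its far end. It starts on the robot's side of the gap, up to 30 mm to one side of the gap's centre line and turned up to 0.3 rad
- box_far_end (a point): centre of the tea box's far end face (the one to go against the rack), 70 mm along +x from the box's centre and 32.5 mm up
- box_near_end (a point): centre of the tea box's near end face (towards the robot), 70 mm along -x from the box's centre and 32.5 mm up
- kettle: black electric kettle, full, fixed in place, left of the gap. Round: a straight wall of 75 mm radius up to 75 mm height, narrowing above to the lid at 212 mm. Origin on its axis at the shelf. Its handle points outwards, away from the gap, and half back towards the robot (about 45 degrees between the two), reaching 130 mm from the axis at 45 to 215 mm height
- teapot: silver aluminium teapot, full, fixed in place, right of the gap. Round: a straight wall of 75 mm radius from 6 to 70 mm height, lid knob to 134 mm; a thin bail handle arches over it to 197 mm. Origin on its axis at the shelf. Its spout points outwards, away from the gap. Kettle and teapot axes are 245 to 248 mm apart, so the gap between their walls is 95 to 98 mm, centred half-way between the axes
- spice_rack: low wooden spice rack with three jars, screwed down behind the gap, 70 mm deep (its x) by 150 mm wide (its y), wood 50 mm high, jars to 108 mm. Origin at the foot of its flat, upright front face, half-way along it; the rack lies to +x of it and the front face looks to -x. Its x axis is the centre line of the gap and the way the box must go: the kettle and teapot axes lie 60 mm before its origin (at -x), at right angles to that line. It stands turned up to 0.25 rad
- saucer_1: blue ceramic saucer, 124 mm across, 14 mm high, loose, left of the tea box; origin at the centre of its underside. Leave alone
- cup_1: clear glass cup, 72 mm across the rim, 80 mm high, standing loose on saucer_1; origin at the centre of its underside. Leave alone
- saucer_2: the same kind of saucer, right of the tea box. Leave alone
- cup_2: the same kind of glass cup, standing loose on saucer_2. Leave alone
Not all that is in view belongs to the job. Leave any turquoise look-alike of the tea_box alone.

How it is judged:
At the end, for the whole second after the job is handed in: The tea box stands flat and still on the shelf in the gap between kettle and teapot, its far end within 8 mm of the rack's front face, within 15 mm of the gap's centre line and within 0.1 rad of square to the rack; cups and saucers are upright within 15 mm of where they stood (x of box_far_end in the frame of spice_rack above -0.008 m and y of tea_box in the frame of spice_rack between -0.015 and 0.015 m and angle between the x axis of tea_box and the x axis of spice_rack, either way round below 0.1 rad and height (world z) of tea_box below 0.005 m and angle between tea_box's own z axis and vertical below 0.05 rad and linear speed of tea_box below 0.01 m/s and distance of each of saucer_1, cup_1, saucer_2, cup_2 from where it was at the start of the episode below 0.015 m and angle between each of saucer_1, cup_1, saucer_2, cup_2's own z axis and vertical below 0.15 rad); the robot touches nothing.
It fails at once if the tea box is lifted off the shelf (more than 10 mm) (height (world z) of tea_box above 0.01 m).
It fails at once if the tea box is tipped (more than 0.15 rad) (angle between tea_box's own z axis and vertical above 0.15 rad).
It fails at once if the robot bumps the kettle or the teapot (more than 3 N) (contact force between any of the fingers, the arm and kettle above 3 N or contact force between any of the fingers, the arm and teapot above 3 N).
It fails at once if a cup or saucer is shifted by more than 15 mm or tipped (distance of any of saucer_1, cup_1, saucer_2, cup_2 from where it was at the start of the episode above 0.015 m or angle between any of saucer_1, cup_1, saucer_2, cup_2's own z axis and vertical above 0.25 rad).
It also fails if it takes over 72 s, if anything falls off the work surface, if the arm or the gripper's body presses on something with over 40 N, if the wrist force passes 120 N, or if a joint passes its speed limit or range.

## Robot

A 7-joint arm with a two-finger parallel gripper is mounted at the origin on the work surface. World frame = base frame: x ahead of the robot, y to its left, z up, the work surface at z = 0. Lengths are in m, angles in rad, forces in N, time in s.
With the tool pointing down it reaches from about 0.425 to 0.8 m from the base axis. Payload 8.3 kg.
Tool frame: the origin (TCP) lies at the very end of the fingers, on their centre line; the grasp point (between the pads) lies 19 mm behind it; z points along the fingers, y is the line along which they close (so a half turn about z gives the same grasp; the last joint's range is limited). The gripper opens to 85 mm and grips with 20 to 120 N. Pads are 22 mm wide; open, the fingers measure 114 mm over their backs; the gripper's body (76 mm by 85 mm) begins 54 mm behind the grasp point. The pads swing forward as they close: fully open they stand 13 mm farther back than shut.
Start: joints at [1.072, 0.383, 0.016, 1.37, -0.006, 1.388, -0.046], TCP at [0.264, -0.567, 0.231] pointing down, gripper open.
Joint ranges: [-2.95, 2.95], [-0.25, 2.06], [-1.52, 1.56], [0.18, 2.33], [-1.44, 4.58], [0.02, 2.06], [-3.01, 3.01]. Speed limits (rad/s): [2.39, 2.39, 3.01, 3.01, 3.14, 3.14, 3.14].

## Interface

Orientations are given as [roll, pitch, yaw] about the fixed x, y, z axes, in that order (R = Rz(yaw) Ry(pitch) Rx(roll)).
In Python, from plant import state, grab_frame, get_calibration, job_done gives the robot as it stands.
- The arm moves only by the tool jog_arm, never from a script. Its argument "targets" is a list of rows, each a list of 3 entries, a list of its own where there are three numbers: the finger opening in mm, from 0 to 85.4, then the shift along the world's x, y, z in units of 30 mm (1.0 is 30 mm), then the turn about the world's z in units of 5 degrees (1.0 is 5 degrees). In form: [[claw, [x, y, z], spin], ...]. A call has 1 to 5 rows; each row is the pose to reach, as a shift and turn from the pose commanded when the call began; what a row does not reach only later rows make up. A row lasts 1/10 s, in which the tool goes at most 50 mm and 8.59 degrees, less where a joint would pass 70% of its speed; a pose out of reach is approached as far as the arm can. A call with a gripper value outside its range is refused whole. The fingers move at their own pace and stop on an object; "newtons" is the grip in N (left out, the last holds). Time passes only in rows, so rows that repeat a pose let the fingers close. It gives the time, the measured TCP pose, the force, the opening and the grip force at its end, in the units of the state.
- state(): the state, without advancing time (a new reading comes with each control period).
- grab_frame(name): name is "scene" or "side" or "wrist"; returns the picture (480x640x3 uint8, red, green, blue); there is no depth.
- get_calibration(name): a dict with "fx", "fy", "cx", "cy" (pixels), "T" (4x4, takes a point from camera to world coordinates). Camera axes: x right, y down, z forward; pixel columns grow to the right and rows downward; lengths in m; the calibration is good to about 2 mm. A picture is of the moment at which its call begins: read the wrist's pose just before it. get_calibration takes no time and is no camera call; for the wrist camera it gives the pose at the moment of the call.
- job_done(): hands the job in; it is judged then, once.
The state is a dict: "time_s": time; "joint_positions": joint angles; "qvel": joint speeds; "effort": joint torques, N m; "ee_pos": TCP position; "ee_rot": TCP orientation; "force": force on the tool from outside, world axes, zero at the start; "torque": the same for the moment, N m; "gripper_width": finger opening in m; "grip_force": force on a finger pad.
Only numpy, scipy, OpenCV 4.12 (cv2) and the standard library are available. Lean on these libraries where they do the work, as an engineer would, in place of code of your own. Each camera call takes 0.05 s, during which the arm holds its last target. There are 200 camera calls.

## Working session

There is one attempt and no reset: what is moved stays moved. The work goes in short steps, Python scripts to look and compute and a tool call to move; the robot and the scene stay as the last step left them, time stands still between calls to the robot, and variables do not carry over. Pictures are saved under pics/ and viewed, at most 10 in all, crops included, and the job is handed in when it is done.

Besides the shell and the picture viewer there is one more tool, called after ">>>" in YAML: its name, and indented under it one key for each argument. jog_arm: Moves the arm, as the interface text tells. Its arguments: {"type":"object","properties":{"targets":{"type":"array","items":{"type":"array"}},"newtons":{"type":"number"}},"required":["targets"]}

```bash
mkdir -p pics; cat > h.py <<'E'
import numpy as np,cv2
from plant import state,grab_frame,get_calibration,job_done
def ray(n,u,v,z,C=None):
    C=C or get_calibration(n);T=np.array(C["T"])
    d=T[:3,:3]@np.array([(u-C["cx"])/C["fx"],(v-C["cy"])/C["fy"],1]);o=T[:3,3]
    return o+d*(z-o[2])/d[2]
def proj(n,p,C=None):
    C=C or get_calibration(n);T=np.array(C["T"])
    c=T[:3,:3].T@(np.array(p)-T[:3,3]);return C["fx"]*c[0]/c[2]+C["cx"],C["fy"]*c[1]/c[2]+C["cy"]
def save(n,f):
    im=grab_frame(n);cv2.imwrite("pics/"+f,im[:,:,::-1]);return im
E
python3 - <<'E'
from h import *
for n in("scene","side"):
    save(n,n+"0.png");c=get_calibration(n);print(n,c["fx"],c["cx"],c["cy"],np.round(c["T"],3).tolist())
print(state())
E
```

```text
scene 577.4355510434331 308.1206044492511 234.5323880113191 [[0.866, 0.371, -0.334, 0.967], [0.499, -0.664, 0.556, -0.607], [-0.016, -0.649, -0.761, 0.861], [0.0, 0.0, 0.0, 1.0]]
side 613.6326555777935 320.78517571736074 234.3665686909619 [[-0.85, -0.385, 0.36, 0.155], [-0.527, 0.63, -0.57, 0.691], [-0.007, -0.675, -0.738, 0.944], [0.0, 0.0, 0.0, 1.0]]
{'time_s': 0.1, 'joint_positions': array([ 1.07208946,  0.3841824 ,  0.01640396,  1.37104351, -0.00631309,
        1.38817898, -0.04650005]), 'qvel': array([ 0.00034165, -0.00211769, -0.00073489, -0.00337065,  0.00086701,
       -0.00100035, -0.00142203]), 'effort': array([ 5.01236980e-03, -6.29130864e+01,  8.48284420e-01, -3.72753704e+01,
        1.66005129e-02,  1.04705861e-02, -1.47909435e-05]), 'ee_pos': array([ 0.26367457, -0.56616718,  0.23036394]), 'ee_rot': array([-3.13982990e+00,  2.38687376e-05,  4.35841064e-01]), 'force': array([-0.02953974,  1.03273045, -0.08801387]), 'torque': array([-0.00618676, -0.03638596, -0.01372297]), 'grip_force': 0.0, 'gripper_width': 0.0852870252133409}
```

View pics/scene0.png

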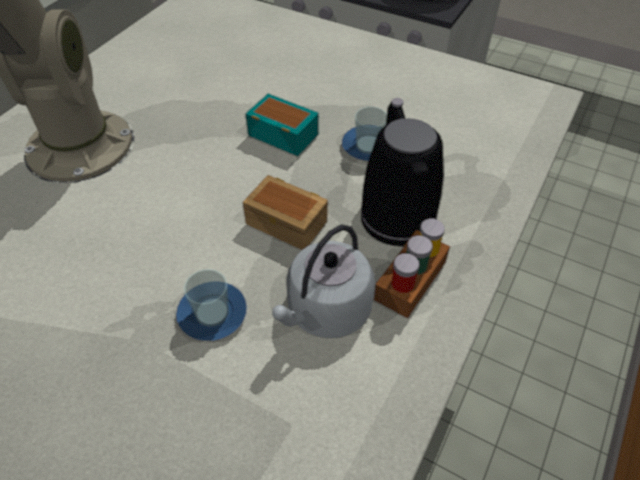

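View pics/side0.png

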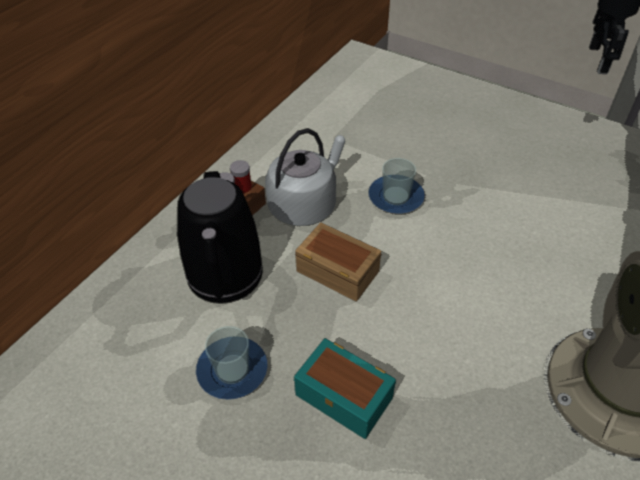

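The pictures show the tea box (scene ~(286,210), side ~(338,260)), the kettle lid (scene (413,137), side (213,195)), the teapot knob (scene (331,260), side (300,158)) and the rack behind. The turquoise box is the look-alike.

```bash
cat > m.py <<'E'
from h import *
def woodhull(n,im,x0,y0,x1,y1):
    hsv=cv2.cvtColor(im,cv2.COLOR_RGB2HSV)
    m=((hsv[:,:,0]<22)&(hsv[:,:,1]>85)&(hsv[:,:,2]>40)).astype(np.uint8)
    k=np.zeros_like(m);k[y0:y1,x0:x1]=m[y0:y1,x0:x1]
    k=cv2.morphologyEx(k,cv2.MORPH_CLOSE,np.ones((5,5)))
    c=max(cv2.findContours(k,0,1)[0],key=cv2.contourArea)
    h=cv2.convexHull(c);return cv2.approxPolyN(h,6)[0].astype(float),cv2.contourArea(c)
E
python3 - <<'E'
from m import *
S=cv2.imread("pics/scene0.png")[:,:,::-1].copy();D=cv2.imread("pics/side0.png")[:,:,::-1].copy()
for n,im,b in(("scene",S,(235,165,340,255)),("side",D,(285,215,395,305))):
    p,a=woodhull(n,im,*b);print(n,a)
    for u,v in p: print((u,v),np.round(ray(n,u,v,.065)[:2],4),np.round(ray(n,u,v,0)[:2],4))
print("knob/lid")
k1=ray("scene",331,260,.127),ray("side",300,158,.127);k2=ray("scene",413,137,.212),ray("side",213,197,.212)
print(k1,k2)
a=cv2.resize(S[100:320,235:460],None,fx=2.2,fy=2.2,interpolation=2);b=cv2.resize(D[120:320,160:400],None,fx=1.25*1.0,fy=1.25,interpolation=2)
o=np.zeros((490,800,3),np.uint8);o[:484,:495]=a;o[:250,497:797]=b;cv2.imwrite("pics/crop.png",o[:,:,::-1])
E
```

```text
scene 3909.5
(np.float64(326.0), np.float64(198.0)) [0.6007 0.0719] [0.5709 0.1273]
(np.float64(326.0), np.float64(222.0)) [0.6304 0.018 ] [0.6029 0.0689]
(np.float64(303.0), np.float64(250.0)) [ 0.6268 -0.0601] [ 0.5991 -0.0155]
(np.float64(246.0), np.float64(224.0)) [ 0.5039 -0.0583] [ 0.4661 -0.0135]
(np.float64(243.0), np.float64(202.0)) [ 0.4674 -0.0144] [0.4267 0.034 ]
(np.float64(268.0), np.float64(174.0)) [0.4677 0.074 ] [0.4269 0.1295]
side 4010.5
(np.float64(381.0), np.float64(250.0)) [ 0.465  -0.0129] [ 0.488 -0.065]
(np.float64(378.0), np.float64(270.0)) [0.4468 0.033 ] [ 0.4684 -0.0157]
(np.float64(356.0), np.float64(300.0)) [0.4476 0.1134] [0.4693 0.0707]
(np.float64(296.0), np.float64(271.0)) [0.5742 0.1139] [0.6052 0.0712]
(np.float64(296.0), np.float64(249.0)) [0.6037 0.069 ] [0.637 0.023]
(np.float64(320.0), np.float64(222.0)) [ 0.6022 -0.0148] [ 0.6353 -0.067 ]
knob/lid
(array([ 0.70307189, -0.09852985,  0.127     ]), array([ 0.70026606, -0.09635271,  0.127     ])) (array([0.72881603, 0.14696144, 0.212     ]), array([0.71496847, 0.14874696, 0.212     ]))
```

View pics/crop.png

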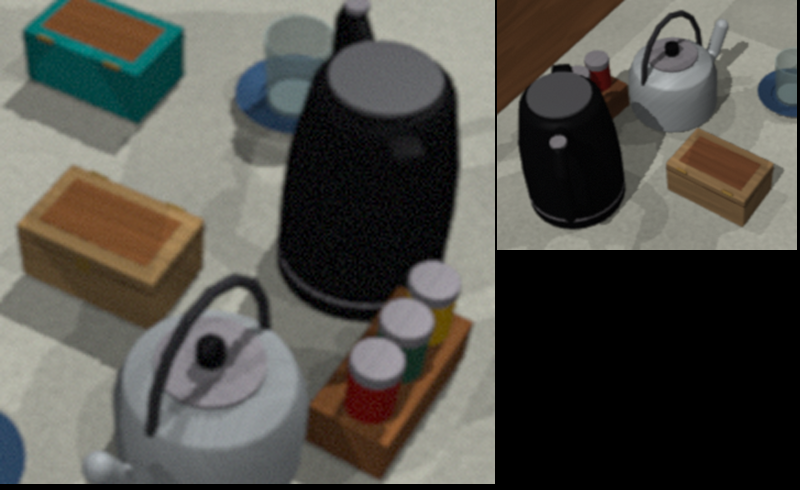

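```bash
python3 - <<'E'
from m import *
print(ray("scene",410.5,136.4,.212),ray("side",209.6,196.8,.212))
for c in((471,322),(386,445),(310,408)): print("rack",ray("scene",c[0]/2.2+235,c[1]/2.2+100,.05))
for c in((434,275),(407,317),(377,355)): print("jar",ray("scene",c[0]/2.2+235,c[1]/2.2+100,.108))
for n in("scene","side"):
    im=cv2.imread(f"pics/{n}0.png")[:,:,::-1].astype(int)
    d=((im[:,:,2]>im[:,:,0]+35)&(abs(im[:,:,1]-im[:,:,0])<60)&(im[:,:,2]>im[:,:,1]+15)).astype(np.uint8)
    for c in cv2.findContours(d,0,2)[0]:
        if cv2.contourArea(c)>200:
            x,y,w,h=cv2.boundingRect(c);print(n,"saucer",x,y,w,h,ray(n,x+w/2,y+h/2,.012))
E
```

```text
[0.72443384 0.14635622 0.212     ] [0.72026062 0.15140173 0.212     ]
rack [0.8465576  0.08631303 0.05      ]
rack [ 0.83409772 -0.05909602  0.05      ]
rack [ 0.76889394 -0.05624612  0.05      ]
jar [0.8125737  0.06771387 0.108     ]
jar [0.81079819 0.01764559 0.108     ]
jar [ 0.80565225 -0.02738672  0.108     ]
scene saucer 177 295 19 40 [ 0.50077445 -0.24760623  0.012     ]
scene saucer 197 284 49 56 [ 0.55026993 -0.21271355  0.012     ]
side saucer 197 351 70 47 [0.5677894  0.32520439 0.012     ]
side saucer 370 178 54 35 [ 0.52809642 -0.21264895  0.012     ]
```

Box: centre ≈ (0.535, 0.028), yaw ≈ 0. Rack origin ≈ (0.773, 0.020), yaw ≈ −0.083, so the box stands about 12 mm right of the centre line. I'll nudge it left with two fingers along its right side, which centres and squares it. Then I'll push from behind.

>>> jog_arm:
  targets:
    - [50,[8.8,16.4,0],12.06]
    - [50,[8.8,16.4,0],12.06]
    - [50,[8.8,16.4,0],12.06]
    - [50,[8.8,16.4,0],12.06]
    - [50,[8.8,16.4,0],12.06]

```text
time_s: 0.6
ee_pos: [0.3825, -0.3442, 0.231]
ee_rot: [-3.141, 0.0, 1.192]
force: [0.6, -0.9, -0.3]
gripper_width: 0.0501
grip_force: 0.0
```

>>> jog_arm:
  targets:
    - [50,[4.87,9.5,0],3.46]
    - [50,[4.87,9.5,0],3.46]
    - [50,[4.87,9.5,0],3.46]
    - [50,[4.87,9.5,0],3.46]
    - [50,[4.87,9.5,0],3.46]

```text
time_s: 1.1
ee_pos: [0.4964, -0.122, 0.2312]
ee_rot: [-3.141, 0.0, 1.487]
force: [1.9, -0.6, 0.2]
gripper_width: 0.0499
grip_force: 0.0
```

>>> jog_arm:
  targets:
    - [50,[0,0,0],0]
    - [50,[0,0,0],0]

```text
time_s: 1.3
ee_pos: [0.4963, -0.1224, 0.2309]
ee_rot: [-3.141, -0.0, 1.491]
force: [-0.6, -0.2, -0.7]
gripper_width: 0.0498
grip_force: 0.0
```

>>> jog_arm:
  targets:
    - [50,[1.06,2.0,0],0]
    - [50,[1.06,2.0,0],0]
    - [50,[1.06,2.0,-1.5],0]
    - [50,[1.06,2.0,-3],0]
    - [50,[1.06,2.0,-4],0]

```text
time_s: 1.8
ee_pos: [0.5259, -0.0659, 0.1081]
ee_rot: [-3.138, 0.001, 1.485]
force: [0.3, -1.1, -1.0]
gripper_width: 0.0501
grip_force: 0.0
```

```bash
python3 - <<'E'
from h import *
s=state();print(s["ee_pos"],s["time_s"]);save("wrist","w1.png");c=get_calibration("wrist");print(c["fx"],np.round(c["T"],3).tolist())
E
```

```text
[ 0.52593868 -0.06592184  0.10807804] 1.8
363.4669919541785 [[0.996, -0.078, -0.035, 0.532], [-0.085, -0.951, -0.296, 0.009], [-0.01, 0.298, -0.955, 0.246], [0.0, 0.0, 0.0, 1.0]]
```

View pics/w1.png

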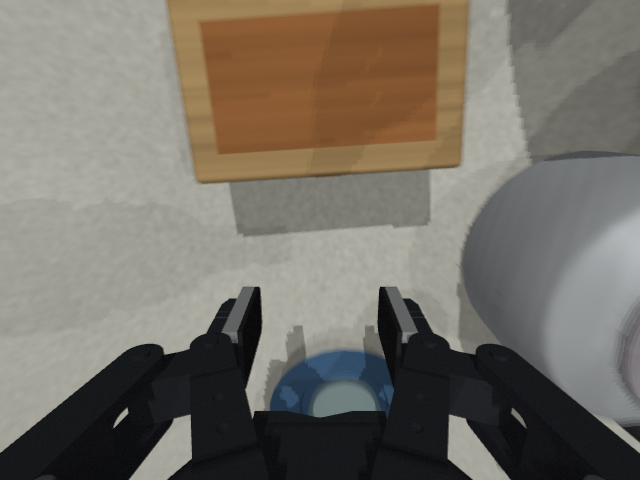

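```bash
python3 - <<'E'
from h import *
a=ray("wrist",197,182,.065);b=ray("wrist",461,165,.065);print(a,b,np.arctan2(b[1]-a[1],b[0]-a[0]),np.linalg.norm(b-a))
E
```

```text
[ 0.46615546 -0.01518566  0.065     ] [ 0.59755879 -0.01779781  0.065     ] -0.0198762730649264 0.13142928849025984
```

>>> jog_arm:
  targets:
    - [50,[0,0,-1.2],0]
    - [50,[0,0,-2.2],0]
    - [50,[0,0,-2.85],0]
    - [50,[0,0,-2.85],0]
    - [50,[0,0,-2.85],0]

```text
time_s: 2.35
ee_pos: [0.5282, -0.065, 0.0267]
ee_rot: [3.141, 0.0, 1.486]
force: [-0.4, 0.2, 0.5]
gripper_width: 0.0497
grip_force: 0.0
```

>>> jog_arm:
  targets:
    - [50,[0.02,0.4,-0.35],0]
    - [50,[0.05,0.8,-0.35],0]
    - [50,[0.05,1.0,-0.35],0]
    - [50,[0.05,1.15,-0.35],0]
    - [50,[0.06,1.2,-0.35],0]

```text
time_s: 2.85
ee_pos: [0.5301, -0.028, 0.0161]
ee_rot: [3.141, 0.001, 1.488]
force: [-1.0, -3.0, 1.2]
gripper_width: 0.05
grip_force: 0.0
```

>>> jog_arm:
  targets:
    - [50,[0.01,0.1,0],0]
    - [50,[0.01,0.2,0],0]
    - [50,[0.02,0.3,0],0]
    - [50,[0.03,0.4,0],0]
    - [50,[0.03,0.42,0],0]

```text
time_s: 3.35
ee_pos: [0.5309, -0.0147, 0.0154]
ee_rot: [3.141, -0.0, 1.488]
force: [-0.2, -3.2, 2.4]
gripper_width: 0.0503
grip_force: 0.0
```

```bash
python3 - <<'E'
from m import *
print(state()["ee_pos"],state()["force"])
for n,b in(("scene",(235,155,340,255)),("side",(285,215,395,310))):
    im=save(n,n+"1.png")
    p,a=woodhull(n,im,*b);print(n,a)
    for u,v in p: print((u,v),np.round(ray(n,u,v,.065)[:2],4),np.round(ray(n,u,v,0)[:2],4))
E
```

```text
[ 0.53085194 -0.01474257  0.01536531] [-0.1862897  -3.19459278  2.4084198 ]
scene 1752.5
(np.float64(320.0), np.float64(190.0)) [0.5802 0.0851] [0.5486 0.1416]
(np.float64(331.0), np.float64(196.0)) [0.6066 0.0812] [0.5772 0.1374]
(np.float64(330.0), np.float64(219.0)) [0.6333 0.0281] [0.6061 0.0799]
(np.float64(307.0), np.float64(245.0)) [ 0.6273 -0.0467] [ 0.5995 -0.001 ]
(np.float64(288.0), np.float64(236.0)) [ 0.5867 -0.0453] [0.5557 0.0006]
(np.float64(287.0), np.float64(175.0)) [0.5023 0.0899] [0.4644 0.1467]
side 4096.5
(np.float64(376.0), np.float64(257.0)) [0.4648 0.0073] [ 0.4878 -0.0433]
(np.float64(374.0), np.float64(277.0)) [0.4452 0.0513] [0.4667 0.004 ]
(np.float64(348.0), np.float64(307.0)) [0.452  0.1339] [0.474  0.0927]
(np.float64(291.0), np.float64(274.0)) [0.5781 0.1246] [0.6094 0.0826]
(np.float64(291.0), np.float64(253.0)) [0.6063 0.0823] [0.6397 0.0373]
(np.float64(318.0), np.float64(226.0)) [ 0.5998 -0.0036] [ 0.6328 -0.055 ]
```

>>> jog_arm:
  targets:
    - [50,[0,-1,0],0]
    - [50,[0,-1.2,1.2],0]
    - [50,[0,-1.2,2.7],0]
    - [50,[0,-1.2,4.2],0]
    - [50,[-0.5,0,4.2],-1.7]

```text
time_s: 3.95
ee_pos: [0.5204, -0.0188, 0.1473]
ee_rot: [3.131, -0.001, 1.335]
force: [2.3, 0.5, -0.8]
gripper_width: 0.0499
grip_force: 0.0
```

>>> jog_arm:
  targets:
    - [50,[-2.5,2.1,0],-16.3]
    - [50,[-2.5,2.1,0],-16.3]
    - [50,[-2.5,2.1,0],-16.3]
    - [50,[-2.5,2.1,0],-16.3]
    - [50,[-2.5,2.1,0],-16.3]

```text
time_s: 4.45
ee_pos: [0.44, 0.049, 0.1412]
ee_rot: [-3.141, -0.0, 0.585]
force: [0.3, 0.4, -0.3]
gripper_width: 0.0496
grip_force: 0.0
```

>>> jog_arm:
  targets:
    - [50,[0,0,0],-7.7]
    - [50,[0,0,0],-7.7]
    - [50,[0,0,0],-7.7]
    - [50,[0,0,0],-7.7]
    - [50,[0,0,0],-7.7]

```text
time_s: 4.95
ee_pos: [0.4402, 0.0488, 0.141]
ee_rot: [-3.141, 0.001, -0.087]
force: [0.2, -0.1, 0.2]
gripper_width: 0.05
grip_force: 0.0
```

```bash
python3 - <<'E'
from h import *
im=save("wrist","w2.png");c=get_calibration("wrist");print(np.round(c["T"],3)[:3].tolist())
E
```

```text
[[-0.088, -0.951, -0.296, 0.516], [-0.996, 0.084, 0.026, 0.041], [0.0, 0.297, -0.955, 0.284]]
```

View pics/w2.png

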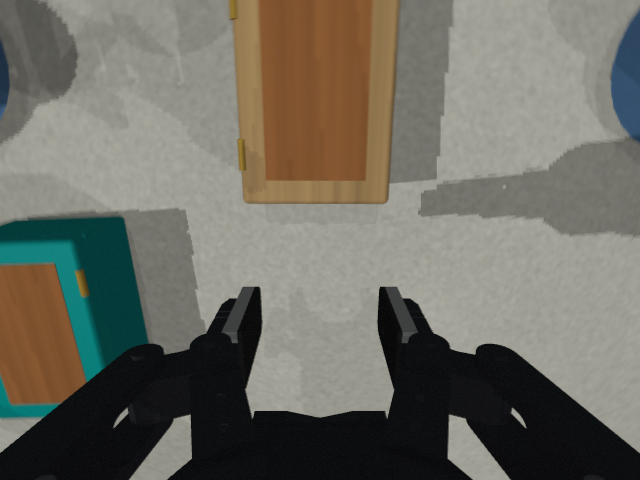

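```bash
python3 - <<'E'
from h import *
for p in((246,203),(387,203),(235,20),(397,20),(125,220),(80,410)): print(p,ray("wrist",*p,.065)[:2])
E
```

```text
(246, 203) [0.47187126 0.09052438]
(387, 203) [0.46422407 0.00429564]
(235, 20) [0.57096576 0.08163454]
(397, 20) [ 0.5633451  -0.00431846]
(125, 220) [0.46782119 0.16718284]
(80, 410) [0.32741557 0.23642375]
```

>>> jog_arm:
  targets:
    - [50,[0,0,-1.4],0]
    - [50,[0,0,-2.8],0]
    - [50,[0,0,-3.8],0]
    - [50,[0,0,-4.15],0]
    - [50,[0,0,-4.15],0]

```text
time_s: 5.5
ee_pos: [0.4394, 0.0483, 0.0158]
ee_rot: [-3.141, 0.003, -0.081]
force: [-0.2, -0.0, 0.8]
gripper_width: 0.0502
grip_force: 0.0
```

>>> jog_arm:
  targets:
    - [50,[0.25,-0.02,0],0]
    - [50,[0.5,-0.04,0],0]
    - [50,[0.75,-0.06,0],-0.1]
    - [50,[1.0,-0.09,0],-0.25]
    - [50,[1.3,-0.12,0],-0.4]

```text
time_s: 6.0
ee_pos: [0.4802, 0.0442, 0.0171]
ee_rot: [-3.142, -0.0, -0.118]
force: [-2.5, 0.3, 2.3]
gripper_width: 0.0501
grip_force: 0.0
```

>>> jog_arm:
  targets:
    - [50,[0.4,-0.047,0],0]
    - [50,[0.8,-0.094,0],0]
    - [50,[1.2,-0.14,0],0]
    - [50,[1.6,-0.187,0],0.1]
    - [50,[2.0,-0.23,0],0.3]

```text
time_s: 6.5
ee_pos: [0.5405, 0.0369, 0.0167]
ee_rot: [3.141, 0.0, -0.092]
force: [-3.9, 0.9, 3.0]
gripper_width: 0.0499
grip_force: 0.0
```

```bash
python3 - <<'E'
from m import *
print(state()["ee_pos"],state()["force"])
S=save("scene","s2.png");D=save("side","d2.png")
a=cv2.resize(S[130:330,250:450],None,fx=2,fy=2,interpolation=2);b=cv2.resize(D[120:320,180:380],None,fx=2,fy=2,interpolation=2)
cv2.imwrite("pics/c2.png",np.hstack([a,b])[:,:,::-1])
E
```

```text
[0.5405452  0.03688819 0.01670101] [-3.94847854  0.85813679  2.991141  ]
```

View pics/c2.png

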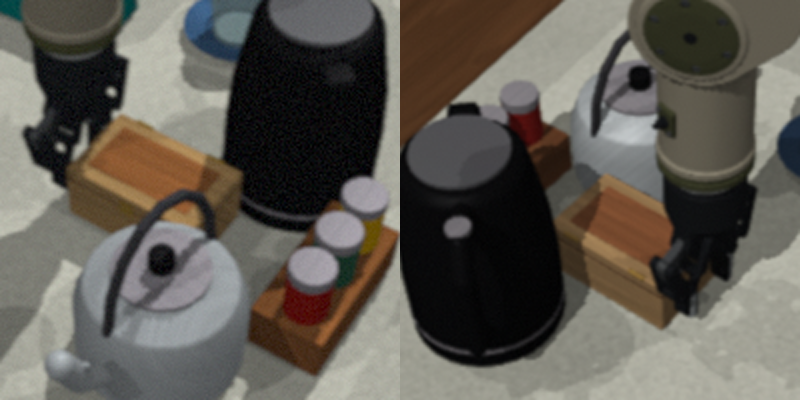

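```bash
cat > r.py <<'E'
from h import *
def rk(p,o=(0.773,0.020),t=-0.083):
    d=np.array(p[:2])-o;return np.array([d[0]*np.cos(t)+d[1]*np.sin(t),-d[0]*np.sin(t)+d[1]*np.cos(t)])
E
python3 - <<'E'
from r import *
for n,p in(("scene",(123,118)),("scene",(242,173)),("scene",(70,176)),("side",(605,176)),("side",(556,214))):
    u,v=(p[0]/2+250,p[1]/2+130) if n=="scene" else ((p[0]-400)/2+180,p[1]/2+120)
    w=ray(n,u,v,.065);print(n,p,w[:2],rk(w))
E
```

```text
scene (123, 118) [0.56442205 0.07948336] [-0.21279137  0.04198649]
scene (242, 173) [0.69680251 0.07064924] [-0.08013424  0.04415775]
scene (70, 176) [ 0.55901693 -0.01043349] [-0.21072334 -0.04806893]
side (605, 176) [ 0.68746779 -0.00843572] [-0.0828803  -0.03542885]
side (556, 214) [0.69891309 0.06017484] [-0.07716255  0.03389438]
```

>>> jog_arm:
  targets:
    - [50,[0.2,-0.013,0],0.05]
    - [50,[0.4,-0.027,0],0.1]
    - [50,[0.6,-0.04,0],0.1]
    - [50,[0.8,-0.055,0],0.1]
    - [50,[1.0,-0.07,0],0.1]

```text
time_s: 7.1
ee_pos: [0.5698, 0.0349, 0.0165]
ee_rot: [3.141, 0.0, -0.083]
force: [-2.9, 0.1, -0.4]
gripper_width: 0.0498
grip_force: 0.0
```

>>> jog_arm:
  targets:
    - [50,[0.2,-0.015,0],0]
    - [50,[0.4,-0.031,0],0]
    - [50,[0.6,-0.047,0],0]
    - [50,[0.8,-0.063,0],0]
    - [50,[1.0,-0.08,0],0]

```text
time_s: 7.6
ee_pos: [0.6001, 0.0328, 0.0168]
ee_rot: [-3.142, -0.0, -0.083]
force: [-3.0, -0.8, -1.9]
gripper_width: 0.05
grip_force: 0.0
```

Now the last ~15 mm in small steps, watching for contact force.

>>> jog_arm:
  targets:
    - [50,[0.1,-0.008,0],0]
    - [50,[0.2,-0.016,0],0]
    - [50,[0.28,-0.023,0],0]
    - [50,[0.34,-0.028,0],0]
    - [50,[0.4,-0.033,0],0]

```text
time_s: 8.1
ee_pos: [0.6117, 0.0319, 0.0168]
ee_rot: [-3.142, -0.0, -0.082]
force: [-4.4, -0.9, 1.5]
gripper_width: 0.0504
grip_force: 0.0
```

>>> jog_arm:
  targets:
    - [50,[0.05,-0.004,0],0]
    - [50,[0.1,-0.008,0],0]
    - [50,[0.15,-0.012,0],0]
    - [50,[0.2,-0.017,0],0]
    - [50,[0.2,-0.017,0],0]

```text
time_s: 8.6
ee_pos: [0.618, 0.0314, 0.0168]
ee_rot: [-3.141, -0.001, -0.083]
force: [-2.8, -0.2, 0.1]
gripper_width: 0.0501
grip_force: 0.0
```

>>> jog_arm:
  targets:
    - [50,[0.05,-0.004,0],0]
    - [50,[0.1,-0.008,0],0]
    - [50,[0.1,-0.008,0],0]

```text
time_s: 8.9
ee_pos: [0.6188, 0.0317, 0.0161]
ee_rot: [-3.142, 0.004, -0.082]
force: [-10.2, 0.5, 4.8]
gripper_width: 0.05
grip_force: 0.0
```

>>> jog_arm:
  targets:
    - [50,[0.05,-0.004,0],0]
    - [50,[0.1,-0.008,0],0]
    - [50,[0.1,-0.008,0],0]

```text
time_s: 9.2
ee_pos: [0.6187, 0.0321, 0.0151]
ee_rot: [3.141, 0.01, -0.081]
force: [-21.2, 1.5, 7.7]
gripper_width: 0.0501
grip_force: 0.0
```

The force rises with no motion, so the box is against the rack. Backing off straight, then up, to check.

>>> jog_arm:
  targets:
    - [50,[-0.2,0.016,0],0]
    - [50,[-0.8,0.066,0],0]
    - [50,[-1.6,0.13,0],0]
    - [50,[-2.6,0.2,0.6],0]
    - [50,[-3.6,0.3,1.6],0]

```text
time_s: 9.7
ee_pos: [0.5143, 0.0396, 0.0639]
ee_rot: [-3.141, 0.001, -0.083]
force: [0.6, 0.4, 1.6]
gripper_width: 0.0501
grip_force: 0.0
```

>>> jog_arm:
  targets:
    - [50,[-0.5,0,1.3],0]
    - [50,[-1,0,2.8],0]
    - [50,[-1.5,0,4.2],0]
    - [50,[-1.5,0,4.2],0]

```text
time_s: 10.1
ee_pos: [0.4735, 0.0407, 0.1977]
ee_rot: [-3.141, -0.013, -0.082]
force: [0.8, -0.1, -0.5]
gripper_width: 0.05
grip_force: 0.0
```

```bash
python3 - <<'E'
from r import *
print(state()["ee_pos"],state()["time_s"])
S=save("scene","s3.png");D=save("side","d3.png")
a=cv2.resize(S[130:330,260:460],None,fx=2,fy=2,interpolation=2);b=cv2.resize(D[120:320,180:380],None,fx=2,fy=2,interpolation=2)
cv2.imwrite("pics/c3.png",np.hstack([a,b])[:,:,::-1])
E
```

```text
[0.47353699 0.04065527 0.19767376] 10.1
```

View pics/c3.png

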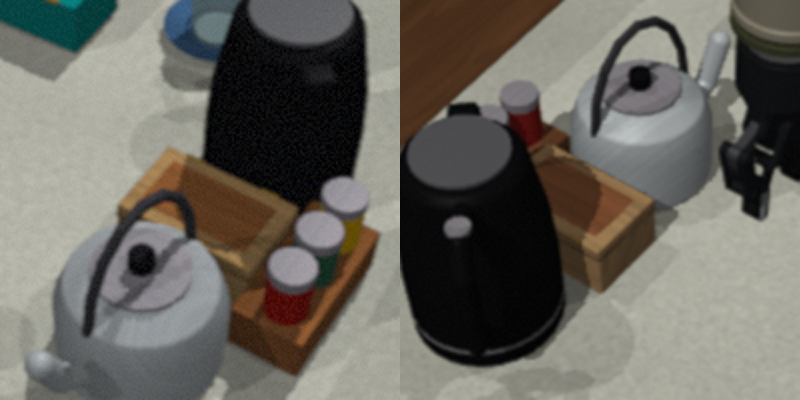

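```bash
python3 - <<'E'
from r import *
for n,p in(("scene",(170,149)),("scene",(297,208)),("scene",(120,207)),("scene",(247,276)),("side",(656,206)),("side",(602,249))):
    u,v=(p[0]/2+260,p[1]/2+130) if n=="scene" else ((p[0]-400)/2+180,p[1]/2+120)
    print(n,p,rk(ray(n,u,v,.065)))
E
```

```text
scene (170, 149) [-0.13662023  0.04319583]
scene (297, 208) [-0.00214991  0.04507736]
scene (120, 207) [-0.13553642 -0.04321807]
scene (247, 276) [-0.00108379 -0.04706487]
side (656, 206) [-0.14982047 -0.03267747]
side (602, 249) [-0.14255251  0.04282098]
```

The far end sits at the rack face (s ≈ −0.002 m) and the box is centred and square. Cups and saucers were not touched.

```bash
python3 -c "
from plant import *
print(job_done())"
```

```text
the job is handed in; nothing more can be done
None
```

I pushed the tea box through the gap until its far end met the spice rack, centred and square by the last pictures (far end about 2 mm from the rack by that measurement), backed the robot clear, and handed the job in at about 10 s; the hand-in returned no verdict.

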